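# Pull the dry box flap shut with the hook pole

## Robot

A 7-joint arm with a two-finger parallel gripper is mounted at the origin on a cart in front of the work surface, level with it; the furniture and walls round the work are solid. World frame = base frame: x ahead of the robot, y to its left, z up, the work surface at z = 0. Lengths are in m, angles in degrees, forces in N, time in s.
With the tool pointing down it reaches from about 0.4 to 0.85 m from the base axis. Payload 4.5 kg.
Tool frame: the origin (TCP) lies midway between the tips of the shut fingers; the grasp point (between the pads) lies manip.hold_point_z behind it (manip.hold_point_z is the distance from the TCP to the grasp point, in m); x points along the fingers, y is the direction in which the jaws open and shut, and the axes are right-handed (so a half turn about x gives the same grasp; the last joint's range is limited). The gripper opens to 88 mm and grips with 3 to 60 N. Pads are 18 mm wide; open, the fingers measure 123 mm over their backs; the gripper's body (75 mm by 187 mm) begins 45 mm behind the grasp point.
Start: joints at [73.155, 39.483, -11.15, 89.685, 9.013, 51.709, -12.324], TCP at [0.201, -0.592, 0.239] pointing down, gripper open.
Joint ranges: [-172.22, 172.22], [-26.19, 119.32], [-84.43, 86.54], [7.71, 146.69], [-57.33, 237.33], [2.42, 119.75], [-152.13, 152.13]. Speed limits (degrees/s): [147.25, 147.25, 180, 180, 180, 180, 180].

## Interface

Orientations are given as [roll, pitch, yaw] about the fixed x, y, z axes, in that order (R = Rz(yaw) Ry(pitch) Rx(roll)).
In Python, from rig import status, viewer, manip, spotter gives the robot as it stands. The module is installed in compiled form; this text tells all that it offers.
- The arm moves only by the tool servo_tool, never from a script. Its argument "steps" is a list of rows, each an object of numbers: "hand": the gripper's target within -1 to 1 (shut at 1, half-way at 0, fully open at -1); "tx", "ty", "tz": the shift along the tool's x, y, z each as a share of 30 mm, from -1 to 1; "wx", "wy", "wz": the turn, a rotation vector about the tool's x, y, z each as a share of pi/2 rad, from -1 to 1. In form: [{"hand": .., "tx": .., "ty": .., "tz": .., "wx": .., "wy": .., "wz": ..}, ...]. A call has 1 to 5 rows; each row shifts and turns the commanded pose from where the row before left it, along the tool's axes as they then stand; what a row does not reach is not made up. A row lasts 1/10 s, in which the tool goes at most 50 mm and 8.59 degrees, less where a joint would pass 70% of its speed; a pose out of reach is approached as far as the arm can. A call with a number of a shift or a turn outside -1 to 1 is refused whole. A call with a gripper value outside its range is refused whole. The fingers move at their own pace and stop on an object; "newtons" is the grip in N (left out, the last holds). Time passes only in rows, so rows that do not move let the fingers close. It gives the time, the measured TCP pose, the force and the opening at its end, in the units of the state.
- status.get_state(): the state, without advancing time (a new reading comes with each control period).
- viewer.read_camera(name): name is "scene" or "side" or "wrist"; returns (picture, depth): 420x560x3 uint8, red, green, blue; 420x560 float32, m along the optical axis (not along the pixel's ray), 0 where there is no reading.
- viewer.camera_info(name): a dict with "mtx" (3x3 intrinsics, pixels), "R" (3x3) and "t" (3): a world point X has camera coordinates R X + t. Camera axes: x right, y down, z forward; pixel columns grow to the right and rows downward; lengths in m; the calibration is good to about 2 mm. A picture is of the moment at which its call begins: read the wrist's pose just before it. camera_info takes no time and is no camera call; for the wrist camera it gives the pose at the moment of the call.
- manip.finish_job(): hands the job in, once; it reports no verdict.
Trained networks look in the newest picture that a camera, given by its name, has taken for a name from the list of things; names that differ only in an ending like _2 or _b are one class to them, and where a whole thing is asked for, a point or a joint stands for the part that bears it (a point fixed in the world has none). Each returns a list of dicts, best first, with "conf" (0 to 1); they miss things now and then, are a little off and sometimes report something else, mostly with a low value. They report only what shows in the picture. A call takes as long as a camera call.
- spotter.find_in(camera, label): "point" ([x, y, z] in m, in world coordinates, good to about 4 mm: the middle of the surface that is visible of it).
- spotter.regions_of(camera, label): "region" (420x560 bool, what is visible of it).
The state is a dict: "time_s": time; "q": joint angles; "qvel": joint speeds; "joint_efforts": joint torques, N m; "position": TCP position; "orientation": TCP orientation; "ft_force": force on the tool from outside, world axes, zero at the start; "moment": the same for the moment, N m; "grip_width": finger opening in m.
Only numpy, scipy, OpenCV 4.12 (cv2) and the standard library are available. Lean on these libraries where they do the work, as an engineer would, in place of code of your own. Each camera call takes 0.05 s, during which the arm holds its last target. There are 200 camera calls.

## Task

The flap of the small white dry box was left standing open. Take the orange hook pole from its rest, put its hook through the ring eye at the flap's edge and pull the flap over until it is fully shut, with the hook still in the eye; then unhook and lay the pole back in its rest. Touch the dry box and its flap only with the pole, never with the gripper, and leave the jar and the steel block where they are.

Things in the scene. Friction and masses are not known exactly. Their poses are not given: they have to be found in the camera images.
- dry_box: white open-topped box with a round dial on the side facing the robot, 170 (x) by 110 (y) by 90 high mm, fixed to the worktop; it carries the grey framed flap with a clear window. Origin: centre of its underside; z up. At yaw 0 its x points away from the robot, y to the robot's left. Nothing above it.
- flap (a joint): angle of the flap, rad: 0 = fully shut (lying level on the box, against a stop), 1.57 = standing upright, 2.0 = leaning back against its stop. The hinge is stiff: the flap stays where it is left and moves with about 1 to 2 N at the eye.
- flap_hinge (a point): centre of the flap's hinge line, which runs along the box's x axis over its +y upper edge, 94 mm above the worktop. Axes as the dry box's.
- eye (a point): centre of the brass ring eye that stands out beyond the middle of the flap's free edge: clear opening 32 mm, wire 6 mm thick. It lies 134 mm from the hinge line: at flap angle q it is at 134*cos(q) mm towards the box's -y and 134*sin(q) mm above the hinge. The opening's axis is parallel to the hinge line (box x), so a peg lying along box x goes through it and the ring turns freely round that peg. The flap's own edge begins 24 mm from the eye centre.
- pole: hook pole, 0.07 to 0.16 kg: square orange grip 22 x 22 mm and 180 mm long, lying along the pole's y axis; from its +y end a steel rod 8 mm thick runs on along +y to 200 mm from the origin, where it bends at a right angle into a straight peg along the pole's +x, 8 mm thick, 50 mm long from the rod's centre line to the centre of an 11 mm red ball at its tip. Origin: centre of the grip, z up as it lies in the rest. The grip may be taken at its middle, from above, across its x.
- hook (a point): point on the hook peg, at (26, 200, 0) mm in the pole's frame: about halfway along the peg. Axes as the pole's.
- rest: fixed rest for the pole: dark base plate 80 x 170 x 10 mm and two black posts at y = -65 and +65 mm (12 mm thick) with notches 33 mm wide, flaring above, open at the top, their floor 44 mm and their tips about 70 mm above the worktop. Origin: centre of the underside; the pole lies along the rest's y axis with its origin 55 mm above the rest's. 118 mm free between the posts for the fingers.
- jar_used: small jar with red lid, 42 mm across, 55 mm high, a loose bystander; origin at the centre of its underside
- gauge_block: ground steel block with three holes, 50 x 75 x 25 mm, a loose bystander; origin at the centre of its underside. (Another obstacle, near it: a fixed blue air hose, 25 mm thick, hangs upright at about x = 0.64, y = -0.32 m.)

How it is judged:
By the outcome, as a careful person would: the job done as asked, in the order asked, and still so for the second after the job is handed in, with the robot touching nothing.
It also fails if it takes over 72 s, if anything falls off the work surface, if the arm or the gripper's body presses on something with over 40 N, if the wrist force passes 120 N, or if a joint passes its speed limit or range.

## Working session

There is one attempt and no reset: what is moved stays moved. The work goes in short steps, Python scripts to look and compute and a tool call to move; the robot and the scene stay as the last step left them, time stands still between calls to the robot, and variables do not carry over. Pictures are saved under pics/ and viewed, about 8 in all and at most 12, crops included, and the job is handed in when it is done.

Besides the shell and the picture viewer there is one more tool, called after "Call:" as name(argument=value, ...), one argument or row to a line, values as JSON. servo_tool: Moves the arm, as the interface text tells. Its arguments: {"type":"object","properties":{"steps":{"type":"array","items":{"type":"object","properties":{"hand":{"type":"number"},"tx":{"type":"number","minimum":-1,"maximum":1},"ty":{"type":"number","minimum":-1,"maximum":1},"tz":{"type":"number","minimum":-1,"maximum":1},"wx":{"type":"number","minimum":-1,"maximum":1},"wy":{"type":"number","minimum":-1,"maximum":1},"wz":{"type":"number","minimum":-1,"maximum":1}}}},"newtons":{"type":"number"}},"required":["steps"]}

```bash
mkdir -p pics; cat > h.py <<'E'
import numpy as np, cv2
from rig import status, viewer, manip, spotter
def pts(cam,d):
    c=viewer.camera_info(cam);K=np.array(c['mtx']);R=np.array(c['R']);t=np.array(c['t'])
    v,u=np.mgrid[0:d.shape[0],0:d.shape[1]]
    P=np.stack([(u-K[0,2])/K[0,0]*d,(v-K[1,2])/K[1,1]*d,d],-1)
    return (P-t)@R
E
python3 - <<'E'
from h import *
s=status.get_state();print(s['position'],s['orientation'],manip.hold_point_z,s['time_s'])
for c in ['scene','side']:
    im,d=viewer.read_camera(c);cv2.imwrite(f'pics/{c}0.png',im[:,:,::-1]);np.savez(f'{c}0.npz',im=im,d=d,P=pts(c,d))
    ci=viewer.camera_info(c);print(c,-np.array(ci['R']).T@ci['t'])
    for l in ['dry_box','flap','eye','pole','hook','rest','jar_used','gauge_block','flap_hinge']:
        try:
            r=spotter.find_in(c,l);print(l,[(np.round(x['point'],3),round(x['conf'],2)) for x in r[:2]])
        except Exception as e: print(l,e)
print(status.get_state()['time_s'])
E
```

```text
[ 0.20094432 -0.59115084  0.23791376] [-85.56600711  89.8948918  113.21600749] 0.0187 0.0
scene [0.11455082 0.88849778 0.55532946]
dry_box [(array([0.602, 0.235, 0.088]), 0.95)]
flap [(array([0.625, 0.24 , 0.155]), 0.75)]
eye [(array([0.616, 0.241, 0.154]), 0.9)]
pole [(array([ 0.493, -0.17 ,  0.061]), 0.85)]
hook [(array([ 0.488, -0.17 ,  0.064]), 0.7)]
rest [(array([ 0.485, -0.175,  0.023]), 0.94)]
jar_used [(array([0.538, 0.412, 0.04 ]), 0.88)]
gauge_block [(array([ 0.762, -0.179,  0.022]), 0.54)]
flap_hinge [(array([0.599, 0.234, 0.089]), 0.71)]
side [0.26643991 0.67175094 0.65469529]
dry_box [(array([0.6  , 0.234, 0.089]), 0.81)]
flap [(array([0.622, 0.24 , 0.157]), 0.7), (array([ 0.761, -0.187,  0.023]), 0.24)]
eye [(array([0.626, 0.245, 0.158]), 0.72)]
pole [(array([ 0.488, -0.174,  0.063]), 0.92)]
hook [(array([ 0.486, -0.174,  0.063]), 0.85)]
rest [(array([ 0.487, -0.19 ,  0.023]), 0.55)]
jar_used [(array([0.546, 0.408, 0.057]), 0.88)]
gauge_block [(array([ 0.762, -0.182,  0.028]), 0.6)]
flap_hinge [(array([0.546, 0.406, 0.057]), 0.48)]
1.0
```

View pics/scene0.png

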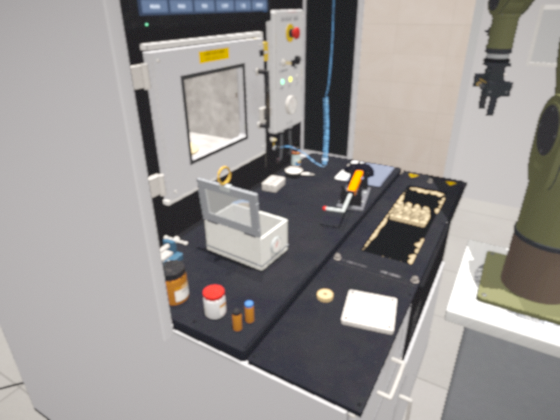

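View pics/side0.png

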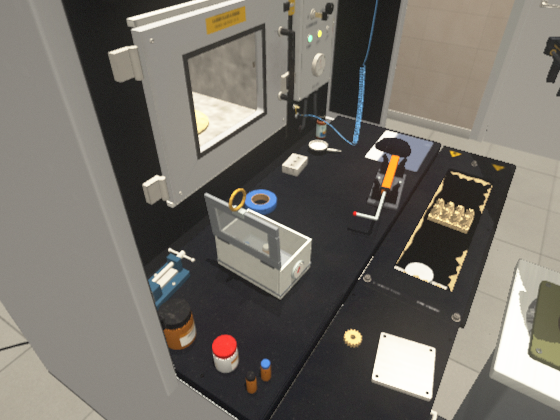

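The pictures show the box with its flap standing slightly past upright: the eye is at about (222,175) in scene and (237,198) in side. The pole lies in its rest with the red ball at (355,213) in side, so the peg points away from the robot. Next I'll take precise measurements from the depth.

```bash
python3 - <<'E'
from h import *
for c in ['scene','side']:
    z=np.load(c+'0.npz');im,d,P=z['im'],z['d'],z['P'];hsv=cv2.cvtColor(im,cv2.COLOR_RGB2HSV);H,S,V=[hsv[...,i].astype(int) for i in range(3)]
    def box(x0,x1,y0,y1,z0,z1): return (d>0)&(P[...,0]>x0)&(P[...,0]<x1)&(P[...,1]>y0)&(P[...,1]<y1)&(P[...,2]>z0)&(P[...,2]<z1)
    m=box(.35,.65,-.35,.1,.03,.1)&(S>150)&(H>8)&(H<25)&(V>100)
    Q=P[m];print(c,'orange',m.sum(),Q.min(0).round(3),Q.max(0).round(3),np.median(Q,0).round(3))
    T=Q[Q[:,2]>.060];
    if len(T)>5:
        r=cv2.minAreaRect((T[:,:2]*1000).astype(np.float32));print(' top',len(T),np.median(T,0).round(4),r)
    m=box(.35,.7,-.1,.15,.02,.1)&(S>130)&((H<7)|(H>172));Q=P[m];print(' red',m.sum(),np.median(Q,0).round(4) if len(Q) else 0)
    m=box(.4,.6,-.1,.1,.03,.1);Q=P[m];print(' rod',m.sum(),Q.min(0).round(3),Q.max(0).round(3));print(Q[::max(1,len(Q)//25)].round(3).tolist())
    m=box(.45,.8,.1,.4,.17,.3)&(S>100)&(H>10)&(H<30);Q=P[m];v,u=np.nonzero(m);print(' eye',m.sum(),(u.min(),u.max(),v.min(),v.max()) if len(u) else 0,np.median(Q,0).round(4),Q.min(0).round(4),Q.max(0).round(4))
    m=box(.45,.8,.1,.4,.105,.3);Q=P[m];print(' flap',m.sum(),np.percentile(Q,[1,50,99],axis=0).round(4).tolist())
    n=np.linalg.svd(Q-np.median(Q,0),full_matrices=False)[2][2];print(' flap normal',n.round(3))
    m=box(.45,.8,.05,.4,.02,.096)&(S<60)&(V>120);Q=P[m];print(' box',m.sum(),np.percentile(Q,[.5,50,99.5],axis=0).round(4).tolist())
    r=cv2.minAreaRect((Q[:,:2]*1000).astype(np.float32));print(r)
E
```

```text
scene orange 127 [ 0.474 -0.328  0.033] [ 0.535 -0.152  0.067] [ 0.498 -0.248  0.064]
 top 86 [ 0.4984 -0.2372  0.0645] ((500.498291015625, -239.40020751953125), (21.710973739624023, 180.8803253173828), 11.177295684814453)
 red 7 [ 0.5104 -0.0289  0.0557]
 rod 90 [ 0.458 -0.098  0.049] [ 0.514 -0.026  0.06 ]
[[0.475, -0.096, 0.057], [0.472, -0.088, 0.058], [0.471, -0.079, 0.059], [0.467, -0.091, 0.055], [0.466, -0.081, 0.056], [0.465, -0.071, 0.058], [0.464, -0.062, 0.059], [0.51, -0.032, 0.058], [0.466, -0.059, 0.057], [0.514, -0.028, 0.055], [0.506, -0.029, 0.057], [0.499, -0.034, 0.057], [0.491, -0.035, 0.058], [0.465, -0.05, 0.058], [0.51, -0.026, 0.054], [0.504, -0.032, 0.053], [0.495, -0.032, 0.055], [0.487, -0.033, 0.057], [0.479, -0.033, 0.059], [0.473, -0.041, 0.057], [0.463, -0.045, 0.057], [0.508, -0.029, 0.05], [0.493, -0.033, 0.052], [0.484, -0.034, 0.054], [0.476, -0.035, 0.056], [0.469, -0.037, 0.056], [0.462, -0.041, 0.056], [0.477, -0.037, 0.052], [0.468, -0.036, 0.054], [0.461, -0.04, 0.054]]
 eye 80 (np.int64(217), np.int64(230), np.int64(166), np.int64(184)) [0.62
[... 1106 characters left out ...]
-0.037, 0.059], [0.473, -0.043, 0.059], [0.49, -0.033, 0.054], [0.48, -0.039, 0.055], [0.469, -0.039, 0.06], [0.459, -0.046, 0.06], [0.475, -0.039, 0.054], [0.464, -0.039, 0.059], [0.473, -0.041, 0.051], [0.461, -0.04, 0.057], [0.461, -0.041, 0.053]]
 eye 170 (np.int64(229), np.int64(245), np.int64(189), np.int64(210)) [0.6251 0.2452 0.2319] [0.6215 0.2249 0.2037] [0.6416 0.2662 0.2501]
 flap 2861 [[0.5415, 0.2297, 0.1061], [0.622, 0.2413, 0.1635], [0.7082, 0.2625, 0.2462]]
 flap normal [-0.059 -0.995  0.083]
 box 3413 [[0.5301, 0.1228, 0.0204], [0.594, 0.2295, 0.0561], [0.7862, 0.3943, 0.093]]
((663.73681640625, 259.40509033203125), (280.7994079589844, 271.1366271972656), 89.94112396240234)
```

```bash
cat >> h.py <<'E'
from scipy.spatial.transform import Rotation as Ro
def cur():
    s=status.get_state();return np.array(s['position']),Ro.from_euler('xyz',s['orientation'],degrees=True).as_matrix(),s
def Rdown(yaw,flip=1):  # tool x down, tool y along flip*pole x
    a=np.radians(yaw);y=flip*np.array([np.cos(a),np.sin(a),0]);x=np.array([0,0,-1.]);return np.stack([x,y,np.cross(x,y)],1)
def need(tgt,Rt):
    p,R,s=cur();rv=Ro.from_matrix(R.T@Rt).as_rotvec()
    print('t',round(s['time_s'],2),'pos',p.round(4),'F',np.round(s['ft_force'],1),'M',np.round(s['moment'],2),'w',round(s['grip_width'],4))
    print(' rot share',(rv/(np.pi/2)).round(4),' shift rows (final frame)',(Rt.T@(np.array(tgt)-p)/.03).round(3))
E
python3 - <<'E'
from h import *
p,R,s=cur();print(R.round(3))
a=np.radians(11.1);c=np.array([.4975,-.238]);g=c+.025*np.array([-np.sin(a),np.cos(a)]);print(g)
for f in (1,-1):
    print(f);need([g[0],g[1],.15],Rdown(11.1,f))
P=np.concatenate([np.load(c+'0.npz')['P'].reshape(-1,3) for c in('scene','side')])
m=(P[:,2]>.12)&(P[:,2]<.7)&(P[:,1]>-.35)&(P[:,1]<.2)&(P[:,0]>.3)&(P[:,0]<1.2);Q=P[m];print(np.percentile(Q[:,0],[0,.1,1,5,20,50]))
for y in np.arange(-.35,.2,.1):
    q=Q[(Q[:,1]>y)&(Q[:,1]<y+.1)];print(round(y,2),len(q),np.percentile(q[:,0],[0,1,5,50]).round(3) if len(q) else '')
E
```

```text
[[ 0.     0.322 -0.947]
 [-0.    -0.947 -0.322]
 [-1.     0.    -0.   ]]
[ 0.49268695 -0.21346768]
1
t 1.0 pos [ 0.2012 -0.5917  0.2387] F [-0.1 -1.3  0.7] M [-0.03 -0.03  0.02] w 0.0883
 rot share [-0.9147  0.     -0.    ]  shift rows (final frame) [  2.958  11.961 -10.503]
-1
t 1.0 pos [ 0.2012 -0.5917  0.2387] F [-0.1 -1.3  0.7] M [-0.03 -0.03  0.02] w 0.0883
 rot share [ 1.0853 -0.     -0.    ]  shift rows (final frame) [  2.958 -11.961  10.503]
[0.62822769 0.63117154 0.6395214  0.83402912 0.83892412 0.841535  ]
-0.35 3916 [0.628 0.631 0.634 0.842]
-0.25 14365 [0.793 0.798 0.812 0.945]
-0.15 5301 [0.83  0.834 0.835 0.842]
-0.05 4825 [0.831 0.834 0.835 0.841]
0.05 8574 [0.83  0.834 0.835 0.841]
0.15 6990 [0.831 0.834 0.836 0.841]
```

Call:
servo_tool(
  steps=[
    {"hand": -1, "ty": -0.51, "tz": -0.74, "wx": -0.0915},
    {"hand": -1, "ty": -0.4, "tz": -0.81, "wx": -0.0915},
    {"hand": -1, "ty": -0.28, "tz": -0.86, "wx": -0.0915},
    {"hand": -1, "ty": -0.15, "tz": -0.89, "wx": -0.0915},
    {"hand": -1, "ty": -0.02, "tz": -0.9, "wx": -0.0915},
  ],
  newtons=60,
)

```text
invalid input
```

Call:
servo_tool(
  steps=[
    {"hand": -1, "ty": 0.11, "tz": -0.89, "wx": -0.0915},
    {"hand": -1, "ty": 0.23, "tz": -0.87, "wx": -0.0915},
    {"hand": -1, "ty": 0.36, "tz": -0.83, "wx": -0.0915},
    {"hand": -1, "ty": 0.47, "tz": -0.77, "wx": -0.0915},
    {"hand": -1, "ty": 0.58, "tz": -0.69, "wx": -0.0915},
  ],
)

```text
invalid input
```

```bash
python3 - <<'E'
from h import *
need([.4927,-.2135,.15],Rdown(11.1)); print(np.round(cur()[2]['q'],1))
E
```

```text
t 1.0 pos [ 0.2012 -0.5917  0.2387] F [-0.1 -1.3  0.7] M [-0.03 -0.03  0.02] w 0.0883
 rot share [-0.9147  0.     -0.    ]  shift rows (final frame) [  2.958  11.961 -10.502]
[ 73.2  39.5 -11.1  89.7   9.   51.7 -12.3]
```

Call:
servo_tool(
  steps=[
    {"hand": -1, "tx": 0, "ty": -0.51, "tz": -0.74, "wx": -0.0915, "wy": 0, "wz": 0},
    {"hand": -1, "tx": 0, "ty": -0.4, "tz": -0.81, "wx": -0.0915, "wy": 0, "wz": 0},
    {"hand": -1, "tx": 0, "ty": -0.28, "tz": -0.86, "wx": -0.0915, "wy": 0, "wz": 0},
    {"hand": -1, "tx": 0, "ty": -0.15, "tz": -0.89, "wx": -0.0915, "wy": 0, "wz": 0},
    {"hand": -1, "tx": 0, "ty": -0.02, "tz": -0.9, "wx": -0.0915, "wy": 0, "wz": 0},
  ],
  newtons=60,
)

```text
time_s: 1.5
position: [0.2829, -0.4826, 0.2389]
orientation: [54.0, 90.0, -65.7]
ft_force: [0.3, -0.5, -0.4]
grip_width: 0.0883
```

Call:
servo_tool(
  steps=[
    {"hand": -1, "tx": 0, "ty": 0.11, "tz": -0.89, "wx": -0.0915, "wy": 0, "wz": 0},
    {"hand": -1, "tx": 0, "ty": 0.23, "tz": -0.87, "wx": -0.0915, "wy": 0, "wz": 0},
    {"hand": -1, "tx": 0, "ty": 0.36, "tz": -0.83, "wx": -0.0915, "wy": 0, "wz": 0},
    {"hand": -1, "tx": 0, "ty": 0.47, "tz": -0.77, "wx": -0.0915, "wy": 0, "wz": 0},
    {"hand": -1, "tx": 0, "ty": 0.58, "tz": -0.69, "wx": -0.0915, "wy": 0, "wz": 0},
  ],
)

```text
time_s: 2.0
position: [0.364, -0.3747, 0.2389]
orientation: [11.2, 90.0, -67.4]
ft_force: [0.7, 0.5, 0.2]
grip_width: 0.0883
```

```bash
python3 - <<'E'
from h import *
need([.4927,-.2135,.15],Rdown(11.1)); print(np.round(cur()[2]['q'],1))
E
```

```text
t 2.0 pos [ 0.364  -0.3747  0.2389] F [0.7 0.5 0.2] M [-0.02 -0.09  0.06] w 0.0883
 rot share [ 0.0039  0.0004 -0.0001]  shift rows (final frame) [ 2.964  5.243 -4.446]
[ 61.8  34.7 -34.1 106.6  26.1  46.6  25.6]
```

Call:
servo_tool(
  steps=[
    {"hand": -1, "tx": 0.4, "ty": 0.87, "tz": -0.74, "wx": 0.004, "wy": 0, "wz": 0},
    {"hand": -1, "tx": 0.4, "ty": 0.87, "tz": -0.74, "wx": 0, "wy": 0, "wz": 0},
    {"hand": -1, "tx": 0.4, "ty": 0.87, "tz": -0.74, "wx": 0, "wy": 0, "wz": 0},
    {"hand": -1, "tx": 0.4, "ty": 0.87, "tz": -0.74, "wx": 0, "wy": 0, "wz": 0},
    {"hand": -1, "tx": 0.4, "ty": 0.87, "tz": -0.74, "wx": 0, "wy": 0, "wz": 0},
  ],
)

```text
time_s: 2.5
position: [0.4717, -0.2409, 0.1784]
orientation: [31.6, 90.0, -47.6]
ft_force: [0.4, -0.1, 0.1]
grip_width: 0.0883
```

Call:
servo_tool(
  steps=[
    {"hand": -1, "tx": 0.4, "ty": 0.87, "tz": -0.74, "wx": 0, "wy": 0, "wz": 0},
    {"hand": -1, "tx": 0, "ty": 0, "tz": 0, "wx": 0, "wy": 0, "wz": 0},
  ],
)

```text
time_s: 2.7
position: [0.4956, -0.2094, 0.166]
orientation: [137.8, 89.7, 59.1]
ft_force: [-0.1, 0.5, -0.7]
grip_width: 0.0877
```

```bash
python3 - <<'E'
from h import *
need([.4927,-.2135,.0365],Rdown(11.1))
im,d=viewer.read_camera('wrist');P=pts('wrist',d);cv2.imwrite('pics/w1.png',im[:,:,::-1])
hsv=cv2.cvtColor(im,cv2.COLOR_RGB2HSV)
m=(hsv[...,1]>150)&(hsv[...,0]>8)&(hsv[...,0]<25)&(P[...,2]>.058)&(P[...,2]<.075)&(d>0)
T=P[m];print(m.sum(),np.median(T,0),cv2.minAreaRect((T[:,:2]*1000).astype(np.float32)))
m=(P[...,1]>-.12)&(P[...,1]<0.1)&(P[...,2]>.045)&(P[...,2]<.07)&(d>0);Q=P[m];print(m.sum(),np.percentile(Q,[0,50,100],axis=0) if len(Q) else '')
E
```

```text
t 2.7 pos [ 0.4956 -0.2094  0.166 ] F [-0.1  0.5 -0.7] M [-0.03 -0.06 -0.  ] w 0.0877
 rot share [ 0.0016 -0.0022 -0.002 ]  shift rows (final frame) [ 4.318 -0.121  0.117]
3581 [ 0.49635486 -0.24076332  0.066818  ] ((496.1934814453125, -240.75051879882812), (21.961368560791016, 172.2380828857422), 10.99703598022461)
926 [[ 0.46066911 -0.11992227  0.05515674]
 [ 0.46807581 -0.097188    0.05904794]
 [ 0.47600396 -0.07515993  0.06169997]]
```

Call:
servo_tool(
  steps=[
    {"hand": -1, "tx": 0.86, "ty": -0.15, "tz": 0.15, "wx": 0, "wy": 0, "wz": 0},
    {"hand": -1, "tx": 0.86, "ty": 0, "tz": 0, "wx": 0, "wy": 0, "wz": 0},
    {"hand": -1, "tx": 0.86, "ty": 0, "tz": 0, "wx": 0, "wy": 0, "wz": 0},
    {"hand": -1, "tx": 0.86, "ty": 0, "tz": 0, "wx": 0, "wy": 0, "wz": 0},
    {"hand": -1, "tx": 0.86, "ty": 0, "tz": 0, "wx": 0, "wy": 0, "wz": 0},
  ],
)

```text
time_s: 3.25
position: [0.4881, -0.2224, 0.0372]
orientation: [-1.7, 89.9, -81.0]
ft_force: [0.7, -0.4, 0.0]
grip_width: 0.0878
```

Call:
servo_tool(
  steps=[
    {"hand": 1, "tx": 0, "ty": 0, "tz": 0, "wx": 0, "wy": 0, "wz": 0},
    {"hand": 1, "tx": 0, "ty": 0, "tz": 0, "wx": 0, "wy": 0, "wz": 0},
    {"hand": 1, "tx": 0, "ty": 0, "tz": 0, "wx": 0, "wy": 0, "wz": 0},
    {"hand": 1, "tx": 0, "ty": 0, "tz": 0, "wx": 0, "wy": 0, "wz": 0},
    {"hand": 1, "tx": 0, "ty": 0, "tz": 0, "wx": 0, "wy": 0, "wz": 0},
  ],
  newtons=60,
)

```text
time_s: 3.75
position: [0.4892, -0.2208, 0.0387]
orientation: [57.6, 89.9, -21.7]
ft_force: [-1.3, 0.1, 0.0]
grip_width: 0.0502
```

```bash
python3 - <<'E'
from h import *
need([.4917,-.2155,.0365],Rdown(11.1))
E
```

```text
t 3.75 pos [ 0.4892 -0.2208  0.0387] F [-1.3  0.1  0. ] M [-0.04 -0.07 -0.01] w 0.0502
 rot share [-0.0039  0.0006 -0.001 ]  shift rows (final frame) [ 0.075  0.116 -0.157]
```

Call:
servo_tool(
  steps=[
    {"hand": 1, "tx": 0.05, "ty": 0.1, "tz": -0.1, "wx": 0, "wy": 0, "wz": 0},
    {"hand": 1, "tx": 0, "ty": 0, "tz": 0, "wx": 0, "wy": 0, "wz": 0},
    {"hand": 1, "tx": 0, "ty": 0, "tz": 0, "wx": 0, "wy": 0, "wz": 0},
    {"hand": 1, "tx": 0, "ty": 0, "tz": 0, "wx": 0, "wy": 0, "wz": 0},
    {"hand": 1, "tx": 0, "ty": 0, "tz": 0, "wx": 0, "wy": 0, "wz": 0},
  ],
)

```text
time_s: 4.25
position: [0.4913, -0.2167, 0.0363]
orientation: [94.9, 90.0, 15.7]
ft_force: [0.3, 0.5, 0.1]
grip_width: 0.0211
```

Call:
servo_tool(
  steps=[
    {"hand": 1, "tx": 0, "ty": 0, "tz": 0, "wx": 0, "wy": 0, "wz": 0},
    {"hand": 1, "tx": 0, "ty": 0, "tz": 0, "wx": 0, "wy": 0, "wz": 0},
  ],
)

```text
time_s: 4.45
position: [0.4913, -0.2168, 0.0363]
orientation: [95.7, 90.0, 16.5]
ft_force: [0.7, 0.7, 0.4]
grip_width: 0.0211
```

```bash
python3 - <<'E'
from h import *
need([.4917,-.2155,.0365],Rdown(11.1))
E
```

```text
t 4.45 pos [ 0.4913 -0.2168  0.0363] F [0.7 0.7 0.4] M [ 0.11 -0.25 -0.03] w 0.0211
 rot share [-0.0036 -0.     -0.0003]  shift rows (final frame) [-0.008  0.022 -0.038]
```

Call:
servo_tool(
  steps=[
    {"hand": 1, "tx": -0.5, "ty": 0, "tz": 0, "wx": 0, "wy": 0, "wz": 0},
    {"hand": 1, "tx": -1, "ty": 0, "tz": 0, "wx": 0, "wy": 0, "wz": 0},
    {"hand": 1, "tx": -1, "ty": 0, "tz": 0, "wx": 0, "wy": 0, "wz": 0},
    {"hand": 1, "tx": -1, "ty": 0, "tz": 0, "wx": 0, "wy": 0, "wz": 0},
    {"hand": 1, "tx": -1, "ty": 0, "tz": 0, "wx": 0, "wy": 0, "wz": 0},
  ],
)

```text
time_s: 4.95
position: [0.4902, -0.2171, 0.1721]
orientation: [-99.2, 89.9, -178.4]
ft_force: [-0.7, -1.0, -0.7]
grip_width: 0.0212
```

Call:
servo_tool(
  steps=[
    {"hand": 1, "tx": -0.8, "ty": 0, "tz": 0, "wx": 0, "wy": 0, "wz": 0},
    {"hand": 1, "tx": -0.5, "ty": 0, "tz": 0, "wx": 0.05, "wy": 0, "wz": 0},
    {"hand": 1, "tx": 0, "ty": 0, "tz": 0, "wx": 0.05, "wy": 0, "wz": 0},
    {"hand": 1, "tx": 0, "ty": 0, "tz": 0, "wx": 0.06, "wy": 0, "wz": 0},
    {"hand": 1, "tx": 0, "ty": 0, "tz": 0, "wx": 0, "wy": 0, "wz": 0},
  ],
)

```text
time_s: 5.45
position: [0.4904, -0.2171, 0.2102]
orientation: [-56.0, 89.9, -149.7]
ft_force: [0.7, -0.1, -1.0]
grip_width: 0.0213
```

```bash
cat >> h.py <<'E'
def hook(cams=('scene','side'),save=None):
    out=[]
    for c in cams:
        im,d=viewer.read_camera(c);P=pts(c,d)
        if save: cv2.imwrite(f'pics/{save}_{c}.png',im[:,:,::-1]);np.savez(f'{save}_{c}.npz',im=im,d=d,P=P)
        p,R,s=cur();L=(P-(p-R[:,0]*.0187))  # rel. to grasp point
        x=L@R[:,1];y=-(L@R[:,2]);z=-(L@R[:,0])  # pole axes, from grasp
        ok=(d>0)&(abs(z)<.05)
        rod=ok&(abs(x)<.02)&(y>.075)&(y<.16);peg=ok&(x>.012)&(x<.06)&(y>.15)&(y<.2)
        for n,m in(('rod',rod),('peg',peg)):
            if m.sum()>5:
                print(c,n,m.sum(),'x',np.median(x[m]).round(4),x[m].max().round(4),'y',np.median(y[m]).round(4),'z',np.median(z[m]).round(4))
                if n=='rod': print('  slope z/y',np.polyfit(y[m],z[m],1).round(4))
E
python3 - <<'E'
from h import *
hook(save='l')
need([.537,.072,.209],Rdown(-3.3))
E
```

```text
scene rod 48 x -0.0018 0.0039 y 0.1197 z 0.0017
  slope z/y [-0.0013  0.0013]
scene peg 49 x 0.0351 0.0556 y 0.1808 z 0.0006
side rod 80 x -0.0034 0.0013 y 0.1188 z 0.0033
  slope z/y [0.0091 0.0018]
side peg 71 x 0.0344 0.0524 y 0.1779 z 0.0025
t 5.55 pos [ 0.4905 -0.217   0.21  ] F [ 0.7 -0.3 -0.5] M [-0.02 -0.05  0.01] w 0.0208
 rot share [-0.0023  0.0002  0.0007]  shift rows (final frame) [ 0.032  0.992 -9.705]
```

```bash
cat >> h.py <<'E'
def eye(load=None,cams=('scene','side'),guess=(.627,.2465,.2275)):
    A=np.zeros((3,3));b=np.zeros(3);rays=[]
    for c in cams:
        if load: z=np.load(f'{load}{c}.npz');im=z['im'];P=z['P']
        else:
            im,d=viewer.read_camera(c);P=pts(c,d)
        hsv=cv2.cvtColor(im,cv2.COLOR_RGB2HSV);g=np.array(guess)
        m=(np.linalg.norm(P-g,axis=-1)<.045)&(hsv[...,1]>100)&(hsv[...,0]>10)&(hsv[...,0]<30)
        v,u=np.nonzero(m);h=cv2.convexHull(np.stack([u,v],1).astype(np.float32));e=cv2.fitEllipse(h)
        ci=viewer.camera_info(c);K,R,t=[np.array(ci[k]) for k in('mtx','R','t')];o=-R.T@t
        r=R.T@np.linalg.inv(K)@np.array([*e[0],1]);r/=np.linalg.norm(r)
        M=np.eye(3)-np.outer(r,r);A+=M;b+=M@o;rays.append((o,r));print(c,m.sum(),np.round(e[0],1),np.round(e[1],1))
    X=np.linalg.solve(A,b);print('eye',X.round(4),'miss',[np.linalg.norm(np.cross(X-o,r)).round(4) for o,r in rays]);return X
E
python3 - <<'E'
from h import *
for c in('scene','side'):
    z=dict(np.load(c+'0.npz'));np.savez('e_'+c+'.npz',**z)
eye('e_')
E
```

```text
scene 80 [223.5 175.2] [12.9 18.6]
side 170 [236.8 199.4] [14.9 23.7]
eye [0.6312 0.2407 0.2245] miss [np.float64(0.0009), np.float64(0.0009)]
```

Call:
servo_tool(
  steps=[
    {"hand": 1, "tx": 0, "ty": 0.1, "tz": -0.6, "wx": 0, "wy": 0, "wz": 0},
    {"hand": 1, "tx": 0, "ty": 0.2, "tz": -1, "wx": 0, "wy": 0, "wz": 0},
    {"hand": 1, "tx": 0, "ty": 0.2, "tz": -1, "wx": 0, "wy": 0, "wz": 0},
    {"hand": 1, "tx": 0, "ty": 0.2, "tz": -1, "wx": 0, "wy": 0, "wz": 0},
    {"hand": 1, "tx": 0, "ty": 0.2, "tz": -1, "wx": 0, "wy": 0, "wz": 0},
  ],
)

```text
time_s: 6.05
position: [0.5266, -0.0798, 0.2099]
orientation: [-85.8, 90.0, -179.3]
ft_force: [0.1, -0.1, -0.0]
grip_width: 0.0212
```

```bash
python3 - <<'E'
from h import *
need([.537,.072,.209],Rdown(-3.3))
E
```

```text
t 6.05 pos [ 0.5266 -0.0798  0.2099] F [ 0.1 -0.1 -0. ] M [-0.04 -0.11 -0.04] w 0.0212
 rot share [-0.0026  0.      0.0005]  shift rows (final frame) [ 0.03   0.053 -5.072]
```

Call:
servo_tool(
  steps=[
    {"hand": 1, "tx": 0, "ty": 0.05, "tz": -1, "wx": 0, "wy": 0, "wz": 0},
    {"hand": 1, "tx": 0, "ty": 0, "tz": -1, "wx": 0, "wy": 0, "wz": 0},
    {"hand": 1, "tx": 0, "ty": 0, "tz": -1, "wx": 0, "wy": 0, "wz": 0},
    {"hand": 1, "tx": 0, "ty": 0, "tz": -1, "wx": 0, "wy": 0, "wz": 0},
    {"hand": 1, "tx": 0, "ty": 0, "tz": -0.8, "wx": 0, "wy": 0, "wz": 0},
  ],
)

```text
time_s: 6.55
position: [0.5371, 0.0648, 0.21]
orientation: [-132.3, 90.0, 134.2]
ft_force: [0.6, -0.3, -1.2]
grip_width: 0.0211
```

Call:
servo_tool(
  steps=[
    {"hand": 1, "tx": 0, "ty": 0, "tz": -0.15, "wx": 0, "wy": 0, "wz": 0},
    {"hand": 1, "tx": 0, "ty": 0, "tz": 0, "wx": 0, "wy": 0, "wz": 0},
  ],
)

```text
time_s: 6.75
position: [0.5374, 0.0674, 0.2099]
orientation: [-54.2, 90.0, -147.7]
ft_force: [0.3, -1.0, -1.8]
grip_width: 0.0212
```

```bash
python3 - <<'E'
from h import *
hook(save='p');eye('p_')
need([.537,.069,.209],Rdown(-3.3))
p,R,s=cur();print('peg from kinematics: hook pt',(p-R[:,0]*.0187+R[:,1]*.026-R[:,2]*.1763).round(4), 'peg dir',R[:,1].round(3))
o=[]
for c in('scene','side'):
    z=np.load(f'p_{c}.npz');ci=viewer.camera_info(c);K,R,t=[np.array(ci[k]) for k in('mtx','R','t')]
    q=K@(R@np.array([.61,.24,.22])+t);u,v=(q[:2]/q[2]).astype(int);cr=z['im'][v-50:v+50,u-65:u+65];o.append(cv2.resize(cr,(650,500),interpolation=cv2.INTER_CUBIC)[:300*2]);print(c,u,v)
cv2.imwrite('pics/p.png',cv2.resize(np.hstack(o),(800,308))[:,:,::-1])
im,d=viewer.read_camera('wrist');cv2.imwrite('pics/pw.png',im[:,:,::-1])
E
```

```text
scene rod 91 x -0.0028 0.0034 y 0.1188 z 0.0017
  slope z/y [0.0001 0.0012]
scene peg 259 x 0.0353 0.0597 y 0.1859 z -0.0304
side rod 163 x -0.0042 0.0026 y 0.1204 z 0.0034
  slope z/y [-0.0001  0.0029]
side peg 362 x 0.0343 0.0599 y 0.1841 z -0.0263
scene 78 [223.5 175.3] [12.9 18.4]
side 169 [236.8 199.5] [14.9 23.9]
eye [0.631  0.241  0.2245] miss [np.float64(0.001), np.float64(0.001)]
t 6.85 pos [0.5374 0.0652 0.2099] F [ 0.2 -0.4 -1. ] M [-0.03 -0.06 -0.  ] w 0.0212
 rot share [-0.0046  0.0012  0.0005]  shift rows (final frame) [ 0.029 -0.021 -0.126]
peg from kinematics: hook pt [0.5748 0.2395 0.2282] peg dir [ 0.998 -0.065 -0.001]
scene 232 178
side 246 205
```

View pics/p.png

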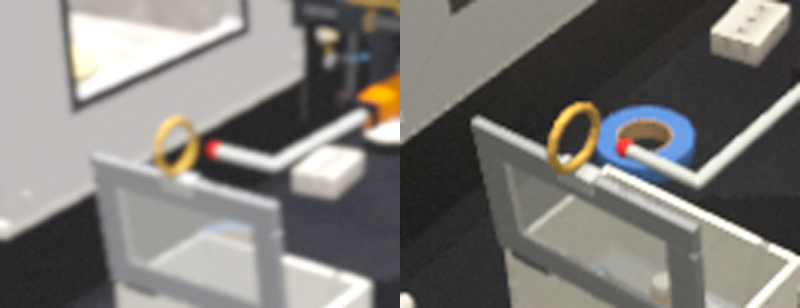

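The ball (red) sits just this side of the ring, to its right in both views, with the peg pointing at the ring. I'll triangulate the ball the same way as the eye so that calibration errors cancel.

```bash
cat > tri.py <<'E'
from h import *
def tri(pre,g,f,rad=.045):
    A=np.zeros((3,3));b=np.zeros(3)
    for c in('scene','side'):
        z=np.load(f'{pre}{c}.npz');im=z['im'];P=z['P'];hsv=cv2.cvtColor(im,cv2.COLOR_RGB2HSV)
        m=(np.linalg.norm(P-np.array(g),axis=-1)<rad)&f(hsv[...,0].astype(int),hsv[...,1])
        v,u=np.nonzero(m);C=[(u.min()+u.max())/2,(v.min()+v.max())/2];print(c,m.sum(),C,'depth pt',np.median(P[m],0).round(4))
        ci=viewer.camera_info(c);K,R,t=[np.array(ci[k]) for k in('mtx','R','t')];o=-R.T@t
        r=R.T@np.linalg.inv(K)@np.array([*C,1]);r/=np.linalg.norm(r);M=np.eye(3)-np.outer(r,r);A+=M;b+=M@o
    X=np.linalg.solve(A,b);print(X.round(4));return X
red=lambda H,S:((H<7)|(H>172))&(S>120)
brass=lambda H,S:(H>10)&(H<30)&(S>100)
E
python3 - <<'E'
from tri import *
B=tri('p_',(.598,.24,.228),red,.025);E=tri('p_',(.628,.2445,.2265),brass)
p,R,s=cur();k=(p-R[:,0]*.0187+R[:,1]*.05-R[:,2]*.1763);print('ball kin',k.round(4));D=E-B;print('E-B',D.round(4),'along peg',(D@R[:,1]).round(4),'+y',(-D@R[:,2]).round(4),'up',(-D@R[:,0]).round(4))
# flap plane fit (frame only) near the top
for c in('scene','side'):
    z=np.load(f'p_{c}.npz');P=z['P'];im=z['im'];sat=im.max(-1).astype(int)-im.min(-1)
    m=(P[...,0]>.53)&(P[...,0]<.72)&(P[...,1]>.21)&(P[...,1]<.29)&(P[...,2]>.11)&(P[...,2]<.2)&(sat<40)
    Q=P[m]
    for _ in range(4):
        c0=np.median(Q,0);n=np.linalg.svd(Q-Q.mean(0),full_matrices=False)[2][2];n*=-np.sign(n[1]);r=(Q-Q.mean(0))@n;Q=Q[abs(r-np.median(r))<.004]
    print(c,len(Q),'n',n.round(4),'yaw',np.degrees(np.arctan2(n[0],-n[1])).round(2),'q',np.degrees(np.arccos(-n[2])).round(1),'x range',np.percentile(Q[:,0],[1,99]).round(4),'ctr',Q.mean(0).round(4))
E
```

```text
scene 11 [np.float64(235.0), np.float64(177.0)] depth pt [0.5968 0.2456 0.2294]
side 13 [np.float64(253.5), np.float64(203.0)] depth pt [0.5949 0.2401 0.233 ]
[0.6033 0.2332 0.2232]
scene 78 [np.float64(223.5), np.float64(175.0)] depth pt [0.6266 0.2476 0.2237]
side 169 [np.float64(237.0), np.float64(199.5)] depth pt [0.6249 0.2456 0.2309]
[0.6299 0.242  0.2257]
ball kin [0.5989 0.2377 0.2283]
E-B [0.0266 0.0088 0.0024] along peg 0.026 +y 0.0105 up 0.0024
scene 1968 n [-0.0599 -0.9931  0.101 ] yaw -3.45 q 95.8 x range [0.5432 0.7098] ctr [0.6227 0.2436 0.1556]
side 2203 n [-0.06   -0.9932  0.1   ] yaw -3.46 q 95.7 x range [0.5416 0.7083] ctr [0.6205 0.2413 0.1551]
```

Call:
servo_tool(
  steps=[
    {"hand": 1, "tx": 0, "ty": 0, "tz": -0.33, "wx": -0.004, "wy": 0, "wz": 0},
    {"hand": 1, "tx": 0, "ty": 0.2, "tz": 0, "wx": 0, "wy": 0, "wz": 0},
    {"hand": 1, "tx": 0, "ty": 0.3, "tz": 0, "wx": 0, "wy": 0, "wz": 0},
    {"hand": 1, "tx": 0, "ty": 0.2, "tz": 0, "wx": 0, "wy": 0, "wz": 0},
    {"hand": 1, "tx": 0, "ty": 0, "tz": 0, "wx": 0, "wy": 0, "wz": 0},
  ],
)

```text
time_s: 7.4
position: [0.5606, 0.0755, 0.2101]
orientation: [97.4, 89.9, 4.0]
ft_force: [-1.2, -1.2, -0.7]
grip_width: 0.0215
```

```bash
cat >> tri.py <<'E'
def look(save,ctr,kw=True):
    o=[]
    for c in('scene','side'):
        im,d=viewer.read_camera(c);np.savez(f'{save}_{c}.npz',im=im,d=d,P=pts(c,d))
        ci=viewer.camera_info(c);K,R,t=[np.array(ci[k]) for k in('mtx','R','t')]
        q=K@(R@np.array(ctr)+t);u,v=(q[:2]/q[2]).astype(int);o.append(cv2.resize(im[v-40:v+40,u-40:u+40],(400,400),interpolation=cv2.INTER_CUBIC))
    cv2.imwrite(f'pics/{save}.png',np.hstack(o)[:,:,::-1])
    p,R,s=cur();print('t',s['time_s'],'hook',(p-R[:,0]*.0187+R[:,1]*.026-R[:,2]*.1763).round(4),'F',np.round(s['ft_force'],1),'M',np.round(s['moment'],2))
E
python3 - <<'E'
from tri import *
look('i1',(.61,.24,.22));need([.54,.07,.21],Rdown(-3.45))
E
```

```text
t 7.5 hook [0.5953 0.2502 0.2287] F [-0.2 -0.3 -1.2] M [-0.04 -0.05  0.02]
t 7.5 pos [0.5593 0.0757 0.21  ] F [-0.2 -0.3 -1.2] M [-0.04 -0.05  0.02] w 0.021
 rot share [0.0017 0.0001 0.0003]  shift rows (final frame) [ 0.    -0.629  0.228]
```

View pics/i1.png

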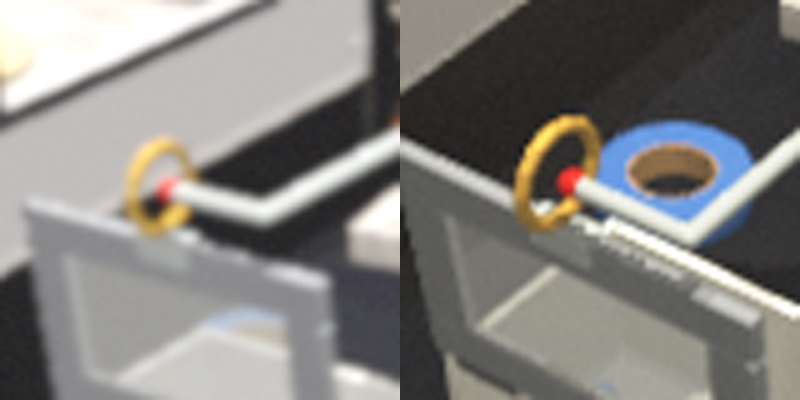

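The ball is at the middle of the ring in both views, at (166,190) and (571,181), so I'll push it through.

Call:
servo_tool(
  steps=[
    {"hand": 1, "tx": 0, "ty": 0.2, "tz": 0.06, "wx": 0, "wy": 0, "wz": 0},
    {"hand": 1, "tx": 0, "ty": 0.3, "tz": 0, "wx": 0, "wy": 0, "wz": 0},
    {"hand": 1, "tx": 0, "ty": 0.3, "tz": 0, "wx": 0, "wy": 0, "wz": 0},
    {"hand": 1, "tx": 0, "ty": 0.3, "tz": 0, "wx": 0, "wy": 0, "wz": 0},
    {"hand": 1, "tx": 0, "ty": 0, "tz": 0, "wx": 0, "wy": 0, "wz": 0},
  ],
)

```text
time_s: 8.0
position: [0.5937, 0.0721, 0.2101]
orientation: [109.0, 89.9, 15.6]
ft_force: [0.7, -0.3, -1.2]
grip_width: 0.0212
```

```bash
python3 - <<'E'
from tri import *
look('i2',(.61,.24,.22));need([.54,.07,.21],Rdown(-3.45))
E
```

```text
t 8.1 hook [0.6281 0.2468 0.2287] F [-0.4  0.3 -1.8] M [ 0.   -0.07  0.02]
t 8.1 pos [0.5921 0.0723 0.21  ] F [-0.4  0.3 -1.8] M [ 0.   -0.07  0.02] w 0.0215
 rot share [0.002  0.     0.0002]  shift rows (final frame) [ 0.    -1.729  0.181]
```

View pics/i2.png

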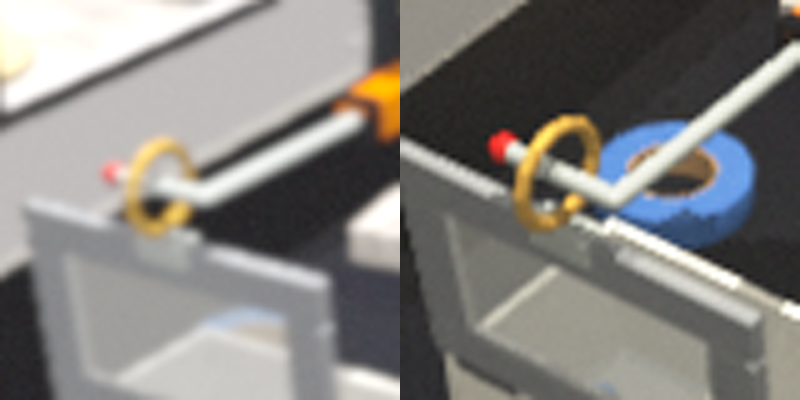

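The ball is through and beyond the ring in both views, with the ring on the straight peg. Now I'll pull along the arc.

Call:
servo_tool(
  steps=[
    {"hand": 1, "tx": 0, "ty": 0, "tz": 0.4, "wx": 0, "wy": 0, "wz": 0},
    {"hand": 1, "tx": 0.02, "ty": 0, "tz": 0.3, "wx": 0, "wy": 0, "wz": 0},
    {"hand": 1, "tx": 0.03, "ty": 0, "tz": 0.3, "wx": 0, "wy": 0, "wz": 0},
    {"hand": 1, "tx": 0.04, "ty": 0, "tz": 0.3, "wx": 0, "wy": 0, "wz": 0},
    {"hand": 1, "tx": 0.06, "ty": 0, "tz": 0.32, "wx": 0, "wy": 0, "wz": 0},
  ],
)

```text
time_s: 8.6
position: [0.589, 0.0229, 0.2056]
orientation: [-75.7, 90.0, -169.0]
ft_force: [-1.1, 1.8, -0.9]
grip_width: 0.0214
```

Call:
servo_tool(
  steps=[
    {"hand": 1, "tx": 0.12, "ty": 0, "tz": 0.37, "wx": 0, "wy": 0, "wz": 0},
    {"hand": 1, "tx": 0.15, "ty": 0, "tz": 0.36, "wx": 0, "wy": 0, "wz": 0},
    {"hand": 1, "tx": 0.18, "ty": 0, "tz": 0.35, "wx": 0, "wy": 0, "wz": 0},
    {"hand": 1, "tx": 0.21, "ty": 0, "tz": 0.33, "wx": 0, "wy": 0, "wz": 0},
    {"hand": 1, "tx": 0, "ty": 0, "tz": 0, "wx": 0, "wy": 0, "wz": 0},
  ],
)

```text
time_s: 9.1
position: [0.5861, -0.0214, 0.1846]
orientation: [-45.4, 89.8, -138.9]
ft_force: [-0.9, -0.7, -0.3]
grip_width: 0.0211
```

```bash
python3 - <<'E'
from tri import *
look('a1',(.61,.19,.18));need([.5921,-.0085,.185],Rdown(-3.45));hook()
E
```

```text
t 9.2 hook [0.623  0.1555 0.2043] F [-0.3 -0.8 -0.1] M [-0.04 -0.06  0.02]
t 9.2 pos [ 0.5868 -0.019   0.1857] F [-0.3 -0.8 -0.1] M [-0.04 -0.06  0.02] w 0.0214
 rot share [0.0015 0.0002 0.0002]  shift rows (final frame) [ 0.022  0.154 -0.359]
scene rod 73 x -0.0024 0.0021 y 0.1196 z 0.0008
  slope z/y [ 0.0055 -0.    ]
scene peg 117 x 0.0247 0.0513 y 0.1804 z 0.0013
side rod 121 x -0.0039 0.0022 y 0.1197 z 0.0033
  slope z/y [-0.0005  0.0027]
side peg 240 x 0.0236 0.059 y 0.1806 z 0.0008
```

View pics/a1.png

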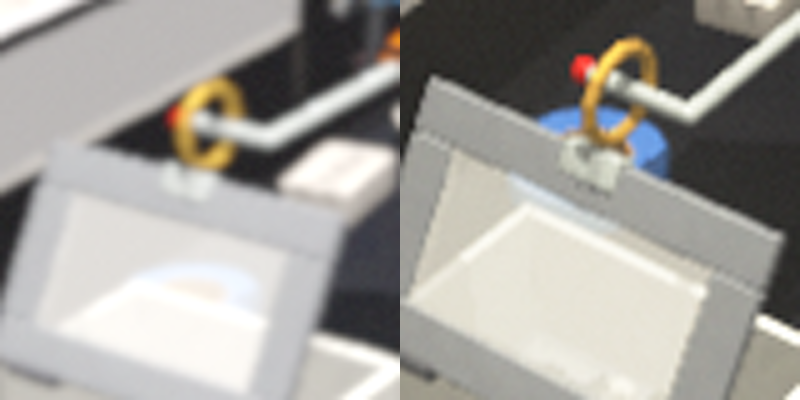

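The flap is following with the peg still through the ring, so I'll continue the arc.

Call:
servo_tool(
  steps=[
    {"hand": 1, "tx": 0.24, "ty": 0, "tz": 0.31, "wx": 0, "wy": 0, "wz": 0},
    {"hand": 1, "tx": 0.26, "ty": 0, "tz": 0.29, "wx": 0, "wy": 0, "wz": 0},
    {"hand": 1, "tx": 0.29, "ty": 0, "tz": 0.26, "wx": 0, "wy": 0, "wz": 0},
    {"hand": 1, "tx": 0.31, "ty": 0, "tz": 0.24, "wx": 0, "wy": 0, "wz": 0},
    {"hand": 1, "tx": 0.33, "ty": 0, "tz": 0.21, "wx": 0, "wy": 0, "wz": 0},
  ],
)

```text
time_s: 9.8
position: [0.5844, -0.0588, 0.142]
orientation: [-58.3, 90.0, -151.6]
ft_force: [0.0, 0.7, -0.7]
grip_width: 0.0212
```

Call:
servo_tool(
  steps=[
    {"hand": 1, "tx": 0.35, "ty": 0, "tz": 0.18, "wx": 0, "wy": 0, "wz": 0},
    {"hand": 1, "tx": 0.36, "ty": 0, "tz": 0.15, "wx": 0, "wy": 0, "wz": 0},
    {"hand": 1, "tx": 0.37, "ty": 0, "tz": 0.12, "wx": 0, "wy": 0, "wz": 0},
    {"hand": 1, "tx": 0.38, "ty": 0, "tz": 0.08, "wx": 0, "wy": 0, "wz": 0},
    {"hand": 1, "tx": 0.39, "ty": 0, "tz": 0.05, "wx": 0, "wy": 0, "wz": 0},
  ],
)

```text
time_s: 10.3
position: [0.5837, -0.0753, 0.0865]
orientation: [10.6, 90.0, -82.6]
ft_force: [-0.4, 0.1, -0.7]
grip_width: 0.0209
```

```bash
python3 - <<'E'
from tri import *
look('a2',(.61,.12,.1));need([.5835,-.07,.0868],Rdown(-3.45));hook()
E
```

```text
t 10.4 hook [0.6185 0.0991 0.1042] F [-0.4 -0.4 -0.6] M [-0.01 -0.1  -0.01]
t 10.4 pos [ 0.5825 -0.0755  0.0857] F [-0.4 -0.4 -0.6] M [-0.01 -0.1  -0.01] w 0.021
 rot share [0.0019 0.0004 0.002 ]  shift rows (final frame) [-0.038  0.024 -0.184]
scene rod 63 x -0.0027 0.0021 y 0.1193 z 0.001
  slope z/y [0.0024 0.0004]
scene peg 85 x 0.0254 0.0536 y 0.1797 z 0.0098
side rod 101 x -0.004 0.0013 y 0.1192 z 0.0024
  slope z/y [-0.0064  0.0028]
side peg 144 x 0.0235 0.0508 y 0.1777 z 0.0053
```

Call:
servo_tool(
  steps=[
    {"hand": 1, "tx": 0.25, "ty": 0, "tz": 0, "wx": 0, "wy": 0, "wz": 0},
    {"hand": 1, "tx": 0.25, "ty": 0, "tz": 0, "wx": 0, "wy": 0, "wz": 0},
    {"hand": 1, "tx": 0.2, "ty": 0, "tz": 0, "wx": 0, "wy": 0, "wz": 0},
    {"hand": 1, "tx": 0.15, "ty": 0, "tz": 0, "wx": 0, "wy": 0, "wz": 0},
    {"hand": 1, "tx": 0, "ty": 0, "tz": 0, "wx": 0, "wy": 0, "wz": 0},
  ],
)

```text
time_s: 11.0
position: [0.5834, -0.0749, 0.0614]
orientation: [-98.5, 90.0, 168.2]
ft_force: [-0.0, 0.4, 0.4]
grip_width: 0.0214
```

```bash
cat >> tri.py <<'E'
def flapq(pre):
    for c in('scene','side'):
        P=np.load(f'{pre}_{c}.npz')['P'];y=P[...,1]+.06*(P[...,0]-.62)
        m=(P[...,0]>.55)&(P[...,0]<.70)&(y>.11)&(y<.225)&(P[...,2]>.085)&(P[...,2]<.14);Q=P[m];yy=y[m]
        for _ in range(5):
            k=np.polyfit(yy,Q[:,2],1);r=Q[:,2]-np.polyval(k,yy);g=abs(r)<.004;Q,yy=Q[g],yy[g]
        print(c,len(Q),'slope deg',np.degrees(np.arctan(-k[0])).round(2),'z at edges',np.polyval(k,[.125,.23]).round(4))
E
python3 - <<'E'
from tri import *
look('a3',(.61,.12,.1));need([.5835,-.07,.0868],Rdown(-3.45));hook();flapq('a2');flapq('a3')
E
```

```text
t 11.1 hook [0.6196 0.0996 0.0807] F [0.3 0.3 0.1] M [ 0.14 -0.08  0.02]
t 11.1 pos [ 0.5837 -0.075   0.062 ] F [0.3 0.3 0.1] M [ 0.14 -0.08  0.02] w 0.0212
 rot share [ 0.0021 -0.      0.    ]  shift rows (final frame) [-0.827 -0.016 -0.165]
scene rod 62 x -0.002 0.004 y 0.1176 z 0.0026
  slope z/y [0.0064 0.0014]
scene peg 72 x 0.0248 0.0504 y 0.178 z 0.0186
side rod 96 x -0.0036 0.0022 y 0.12 z 0.0042
  slope z/y [0.0173 0.0017]
side peg 134 x 0.0234 0.052 y 0.1773 z 0.0071
scene 1441 slope deg 10.67 z at edges [0.1166 0.0968]
side 2733 slope deg 9.54 z at edges [0.1149 0.0972]
scene 1175 slope deg 0.45 z at edges [0.0966 0.0958]
side 2437 slope deg 0.33 z at edges [0.0974 0.0968]
```

View pics/a3.png

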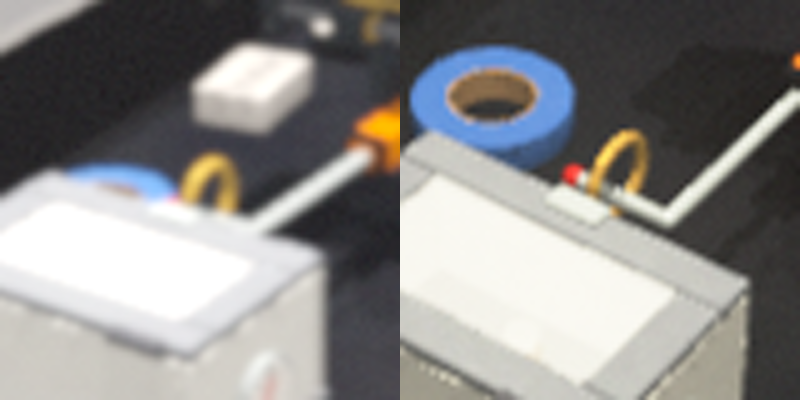

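The flap is about level (0.4°) with the peg still in the ring. I'll press further to seat it against its stop.

Call:
servo_tool(
  steps=[
    {"hand": 1, "tx": 0.08, "ty": 0, "tz": 0, "wx": 0, "wy": 0, "wz": 0},
    {"hand": 1, "tx": 0.08, "ty": 0, "tz": 0, "wx": 0, "wy": 0, "wz": 0},
    {"hand": 1, "tx": 0.08, "ty": 0, "tz": 0, "wx": 0, "wy": 0, "wz": 0},
    {"hand": 1, "tx": 0, "ty": 0, "tz": 0, "wx": 0, "wy": 0, "wz": 0},
    {"hand": 1, "tx": 0, "ty": 0, "tz": 0, "wx": 0, "wy": 0, "wz": 0},
  ],
)

```text
time_s: 11.7
position: [0.5838, -0.0748, 0.0549]
orientation: [135.4, 90.0, 42.2]
ft_force: [0.0, 1.2, 2.5]
grip_width: 0.0212
```

```bash
python3 - <<'E'
from tri import *
look('a4',(.61,.12,.1));hook();flapq('a4')
for i in range(2): need([.5835,-.07,.0868],Rdown(-3.45)); viewer.read_camera('side')
E
```

```text
t 11.8 hook [0.6198 0.0997 0.0737] F [-0.6  0.9  2.3] M [ 0.65 -0.12  0.12]
scene rod 59 x -0.0023 0.0024 y 0.1184 z 0.0069
  slope z/y [0.0471 0.0011]
scene peg 72 x 0.0246 0.0504 y 0.1778 z 0.0254
side rod 94 x -0.0036 0.0021 y 0.1191 z 0.0087
  slope z/y [0.0434 0.0032]
side peg 135 x 0.0231 0.0512 y 0.1773 z 0.0159
scene 1167 slope deg 0.32 z at edges [0.0965 0.0959]
side 2426 slope deg 0.25 z at edges [0.0973 0.0968]
t 11.9 pos [ 0.5838 -0.0749  0.0549] F [-1.1  1.9  1.8] M [ 0.68 -0.21  0.06] w 0.0214
 rot share [ 0.0021 -0.0002 -0.0002]  shift rows (final frame) [-1.062 -0.02  -0.163]
t 11.95 pos [ 0.5838 -0.0749  0.0549] F [-0.3  1.7  2.1] M [ 0.66 -0.2   0.06] w 0.0212
 rot share [ 0.0021 -0.0002 -0.0002]  shift rows (final frame) [-1.063 -0.019 -0.163]
```

Call:
servo_tool(
  steps=[
    {"hand": 1, "tx": -0.2, "ty": 0, "tz": 0, "wx": 0, "wy": 0, "wz": 0},
    {"hand": 1, "tx": -0.2, "ty": 0, "tz": 0, "wx": 0, "wy": 0, "wz": 0},
    {"hand": 1, "tx": -0.1, "ty": 0, "tz": 0, "wx": 0, "wy": 0, "wz": 0},
    {"hand": 1, "tx": 0, "ty": 0, "tz": 0, "wx": 0, "wy": 0, "wz": 0},
  ],
)

```text
time_s: 12.4
position: [0.5838, -0.0757, 0.0704]
orientation: [41.6, 89.9, -51.8]
ft_force: [1.1, 0.2, -0.6]
grip_width: 0.0213
```

```bash
python3 - <<'E'
from tri import *
look('u1',(.61,.12,.1));hook();flapq('u1')
need([.5835,-.07,.0868],Rdown(-3.45))
E
```

```text
t 12.5 hook [0.6196 0.0991 0.0884] F [ 0.   0.3 -1.2] M [-0.06 -0.11  0.02]
scene rod 64 x -0.002 0.0034 y 0.1195 z 0.0034
  slope z/y [0.0072 0.0019]
scene peg 90 x 0.0253 0.0525 y 0.1794 z 0.0055
side rod 99 x -0.0034 0.0022 y 0.1187 z 0.0042
  slope z/y [0.0087 0.003 ]
side peg 138 x 0.0234 0.0512 y 0.1774 z 0.0065
scene 1167 slope deg 0.35 z at edges [0.0965 0.0959]
side 2422 slope deg 0.31 z at edges [0.0973 0.0967]
t 12.6 pos [ 0.5834 -0.0753  0.0696] F [ 0.4 -0.7 -0.6] M [-0.05 -0.06  0.03] w 0.0212
 rot share [0.0019 0.0002 0.0003]  shift rows (final frame) [-0.572 -0.008 -0.176]
```

View pics/u1.png

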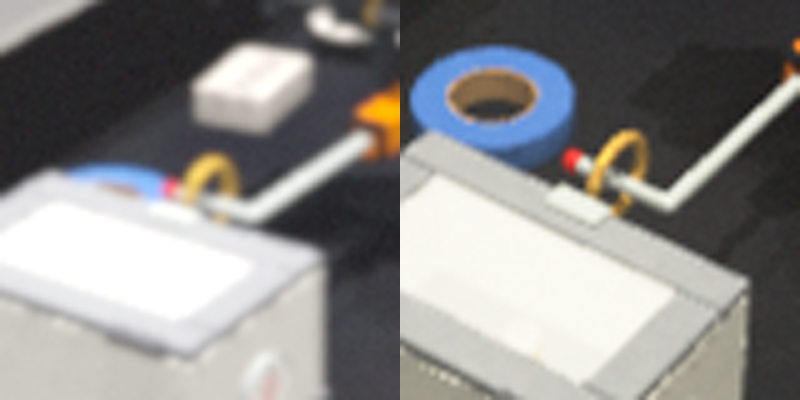

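The load is off, the flap is still level, and the peg is near the ring's centre. I'll withdraw along the peg's axis.

Call:
servo_tool(
  steps=[
    {"hand": 1, "tx": -0.1, "ty": -0.2, "tz": 0, "wx": 0, "wy": 0, "wz": 0},
    {"hand": 1, "tx": 0, "ty": -0.4, "tz": 0, "wx": 0, "wy": 0, "wz": 0},
    {"hand": 1, "tx": 0, "ty": -0.5, "tz": 0, "wx": 0, "wy": 0, "wz": 0},
    {"hand": 1, "tx": 0, "ty": -0.5, "tz": 0, "wx": 0, "wy": 0, "wz": 0},
    {"hand": 1, "tx": 0, "ty": -0.3, "tz": 0, "wx": 0, "wy": 0, "wz": 0},
  ],
)

```text
time_s: 13.1
position: [0.525, -0.0719, 0.0729]
orientation: [-76.8, 89.9, -170.1]
ft_force: [0.3, -0.5, -0.5]
grip_width: 0.0212
```

Call:
servo_tool(
  steps=[
    {"hand": 1, "tx": 0, "ty": -0.2, "tz": 0, "wx": 0, "wy": 0, "wz": 0},
    {"hand": 1, "tx": 0, "ty": 0, "tz": 0, "wx": 0, "wy": 0, "wz": 0},
  ],
)

```text
time_s: 13.3
position: [0.5201, -0.0715, 0.0729]
orientation: [-62.0, 90.0, -155.2]
ft_force: [0.3, -0.2, -0.2]
grip_width: 0.0212
```

```bash
python3 - <<'E'
from tri import *
look('u2',(.59,.11,.1));hook();flapq('u2')
need([.4913,-.2168,.15],Rdown(11.35))
E
```

```text
t 13.4 hook [0.5575 0.1031 0.0917] F [ 0.5  0.5 -0.5] M [-0.05 -0.09  0.03]
scene rod 60 x -0.0019 0.0028 y 0.1203 z 0.0031
  slope z/y [0.015 0.001]
scene peg 48 x 0.0334 0.0526 y 0.1802 z 0.0034
side rod 105 x -0.0026 0.0018 y 0.1193 z 0.0045
  slope z/y [0.0038 0.0037]
side peg 72 x 0.0328 0.052 y 0.1775 z 0.0049
scene 1178 slope deg 0.43 z at edges [0.0966 0.0958]
side 2422 slope deg 0.34 z at edges [0.0973 0.0967]
t 13.5 pos [ 0.5216 -0.0715  0.0728] F [-0.7  0.2 -0.2] M [-0.06 -0.06 -0.02] w 0.0213
 rot share [-0.1626 -0.     -0.0008]  shift rows (final frame) [-2.572 -1.945  4.55 ]
```

View pics/u2.png

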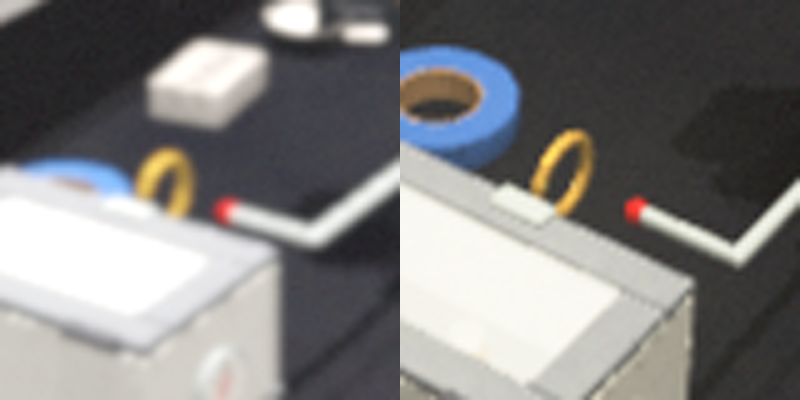

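The hook is clear of the ring and the flap is still shut. I'll carry the pole back above the rest.

Call:
servo_tool(
  steps=[
    {"hand": 1, "tx": 0, "ty": 0, "tz": 0.8, "wx": 0, "wy": 0, "wz": 0},
    {"hand": 1, "tx": -0.6, "ty": -0.1, "tz": 1, "wx": 0, "wy": 0, "wz": 0},
    {"hand": 1, "tx": -0.8, "ty": -0.2, "tz": 1, "wx": 0, "wy": 0, "wz": 0},
    {"hand": 1, "tx": -0.8, "ty": -0.2, "tz": 1, "wx": 0, "wy": 0, "wz": 0},
    {"hand": 1, "tx": -0.4, "ty": -0.2, "tz": 1, "wx": 0, "wy": 0, "wz": 0},
  ],
)

```text
time_s: 14.0
position: [0.4925, -0.2156, 0.1527]
orientation: [80.1, 89.8, -13.2]
ft_force: [1.3, -0.4, -0.9]
grip_width: 0.0211
```

Call:
servo_tool(
  steps=[
    {"hand": 1, "tx": 0, "ty": 0, "tz": 0.1, "wx": -0.05, "wy": 0, "wz": 0},
    {"hand": 1, "tx": 0, "ty": 0, "tz": 0, "wx": -0.06, "wy": 0, "wz": 0},
    {"hand": 1, "tx": 0, "ty": 0, "tz": 0, "wx": -0.053, "wy": 0, "wz": 0},
    {"hand": 1, "tx": 0, "ty": 0, "tz": 0, "wx": 0, "wy": 0, "wz": 0},
  ],
)

```text
time_s: 14.4
position: [0.4916, -0.2175, 0.1508]
orientation: [110.8, 90.0, 32.2]
ft_force: [0.6, 0.0, -1.0]
grip_width: 0.0212
```

```bash
python3 - <<'E'
from tri import *
hook()
need([.4913,-.2168,.07],Rdown(11.35))
E
```

```text
scene rod 31 x 0.0002 0.005 y 0.1227 z 0.0037
  slope z/y [0.0099 0.0022]
scene peg 54 x 0.0337 0.0539 y 0.1796 z 0.0027
side rod 70 x -0.0016 0.0029 y 0.1185 z 0.0046
  slope z/y [0.0072 0.0037]
side peg 74 x 0.0332 0.0532 y 0.1777 z 0.0042
t 14.5 pos [ 0.4916 -0.2172  0.1508] F [-0.3  0.6 -0.9] M [-0.06 -0.07 -0.01] w 0.0213
 rot share [-0.0009 -0.0001 -0.0002]  shift rows (final frame) [ 2.692 -0.008 -0.014]
```

Aligned. I'll lower 2.7 rows to z = 0.07, then about 1.12 more down to 0.0363, with 60 N grip.

Call:
servo_tool(
  steps=[
    {"hand": 1, "tx": 0.9, "ty": 0, "tz": 0, "wx": 0, "wy": 0, "wz": 0},
    {"hand": 1, "tx": 0.9, "ty": 0, "tz": 0, "wx": 0, "wy": 0, "wz": 0},
    {"hand": 1, "tx": 0.8, "ty": 0, "tz": 0, "wx": 0, "wy": 0, "wz": 0},
    {"hand": 1, "tx": 0.4, "ty": 0, "tz": 0, "wx": 0, "wy": 0, "wz": 0},
    {"hand": 1, "tx": 0.4, "ty": 0, "tz": 0, "wx": 0, "wy": 0, "wz": 0},
  ],
)

```text
time_s: 15.0
position: [0.4917, -0.217, 0.0482]
orientation: [33.6, 90.0, -45.0]
ft_force: [0.1, 0.2, -0.6]
grip_width: 0.021
```

Call:
servo_tool(
  steps=[
    {"hand": 1, "tx": 0.2, "ty": 0, "tz": 0, "wx": 0, "wy": 0, "wz": 0},
    {"hand": 1, "tx": 0.15, "ty": 0, "tz": 0, "wx": 0, "wy": 0, "wz": 0},
    {"hand": 1, "tx": 0, "ty": 0, "tz": 0, "wx": 0, "wy": 0, "wz": 0},
    {"hand": 1, "tx": 0, "ty": 0, "tz": 0, "wx": 0, "wy": 0, "wz": 0},
  ],
)

```text
time_s: 15.4
position: [0.4918, -0.2172, 0.0388]
orientation: [56.0, 89.9, -22.6]
ft_force: [0.3, 1.1, -1.0]
grip_width: 0.0209
```

```bash
python3 - <<'E'
from tri import *
need([.4913,-.2168,.0363],Rdown(11.35));hook()
E
```

```text
t 15.4 pos [ 0.4918 -0.2172  0.0388] F [ 0.3  1.1 -1. ] M [-0.01 -0.08 -0.06] w 0.0209
 rot share [ 0.0004  0.0004 -0.0005]  shift rows (final frame) [ 0.085 -0.014 -0.018]
scene rod 38 x 0.0006 0.0047 y 0.1192 z 0.0033
  slope z/y [0.0192 0.0011]
scene peg 49 x 0.0348 0.0544 y 0.1798 z 0.0029
side rod 70 x -0.001 0.003 y 0.1198 z 0.0044
  slope z/y [0.0061 0.0038]
side peg 62 x 0.033 0.0533 y 0.1782 z 0.0049
```

Call:
servo_tool(
  steps=[
    {"hand": 1, "tx": 0.06, "ty": 0, "tz": 0, "wx": 0, "wy": 0, "wz": 0},
    {"hand": 1, "tx": 0, "ty": 0, "tz": 0, "wx": 0, "wy": 0, "wz": 0},
    {"hand": -1, "tx": 0, "ty": 0, "tz": 0, "wx": 0, "wy": 0, "wz": 0},
    {"hand": -1, "tx": 0, "ty": 0, "tz": 0, "wx": 0, "wy": 0, "wz": 0},
    {"hand": -1, "tx": 0, "ty": 0, "tz": 0, "wx": 0, "wy": 0, "wz": 0},
  ],
)

```text
time_s: 16.0
position: [0.4914, -0.2171, 0.0366]
orientation: [17.4, 90.0, -61.2]
ft_force: [0.5, -0.0, 1.1]
grip_width: 0.043
```

Call:
servo_tool(
  steps=[
    {"hand": -1, "tx": 0, "ty": 0, "tz": 0, "wx": 0, "wy": 0, "wz": 0},
    {"hand": -1, "tx": 0, "ty": 0, "tz": 0, "wx": 0, "wy": 0, "wz": 0},
    {"hand": -1, "tx": 0, "ty": 0, "tz": 0, "wx": 0, "wy": 0, "wz": 0},
    {"hand": -1, "tx": 0, "ty": 0, "tz": 0, "wx": 0, "wy": 0, "wz": 0},
  ],
)

```text
time_s: 16.4
position: [0.4914, -0.2171, 0.0365]
orientation: [17.8, 90.0, -60.8]
ft_force: [-0.3, -0.9, -0.3]
grip_width: 0.0747
```

Call:
servo_tool(
  steps=[
    {"hand": -1, "tx": -0.3, "ty": 0, "tz": 0, "wx": 0, "wy": 0, "wz": 0},
    {"hand": -1, "tx": -0.7, "ty": 0, "tz": 0, "wx": 0, "wy": 0, "wz": 0},
    {"hand": -1, "tx": -1, "ty": 0, "tz": 0, "wx": 0, "wy": 0, "wz": 0},
    {"hand": -1, "tx": -1, "ty": 0, "tz": 0, "wx": 0, "wy": 0, "wz": 0},
    {"hand": -1, "tx": -1, "ty": 0, "tz": 0, "wx": 0, "wy": 0, "wz": 0},
  ],
)

```text
time_s: 16.9
position: [0.4911, -0.217, 0.1583]
orientation: [-109.5, 90.0, 171.9]
ft_force: [1.3, 0.2, 0.5]
grip_width: 0.0881
```

Call:
servo_tool(
  steps=[
    {"hand": -1, "tx": -1, "ty": 0, "tz": 0, "wx": 0, "wy": 0, "wz": 0},
    {"hand": -1, "tx": -0.5, "ty": 0, "tz": 0, "wx": 0, "wy": 0, "wz": 0},
    {"hand": -1, "tx": 0, "ty": 0, "tz": 0, "wx": 0, "wy": 0, "wz": 0},
  ],
)

```text
time_s: 17.2
position: [0.4927, -0.2174, 0.2042]
orientation: [59.1, 89.7, -19.5]
ft_force: [0.2, -0.3, -1.3]
grip_width: 0.0881
```

```bash
python3 - <<'E'
from tri import *
look('f',(.6,.11,.1));flapq('f')
for l in('jar_used','gauge_block'):
    print(l,[(np.round(x['point'],3),round(x['conf'],2)) for x in spotter.find_in('side',l)[:1]])
P=np.load('f_side.npz')['P'];im=np.load('f_side.npz')['im'];hsv=cv2.cvtColor(im,cv2.COLOR_RGB2HSV)
T=P[(hsv[...,1]>150)&(hsv[...,0]>8)&(hsv[...,0]<25)&(P[...,2]>.06)&(P[...,2]<.075)&(P[...,1]<-.1)&(P[...,1]>-.35)&(P[...,0]>.4)&(P[...,0]<.6)]
print(np.median(T,0),cv2.minAreaRect((T[:,:2]*1000).astype(np.float32)))
cv2.imwrite('pics/fs.png',im[:,:,::-1]);print(status.get_state()['position'])
E
```

```text
t 17.3 hook [ 0.4817 -0.0393  0.2202] F [ 0.1 -0.3 -0.8] M [-0.03 -0.04 -0.05]
scene 1164 slope deg 0.39 z at edges [0.0965 0.0958]
side 2428 slope deg 0.24 z at edges [0.0973 0.0968]
jar_used [(array([0.547, 0.408, 0.056]), 0.84)]
gauge_block [(array([ 0.762, -0.184,  0.021]), 0.88)]
[ 0.49567561 -0.2368253   0.06591955] ((497.17730712890625, -243.8636474609375), (21.806032180786133, 167.66378784179688), 11.767630577087402)
[ 0.49053012 -0.21699091  0.20057278]
```

View pics/fs.png

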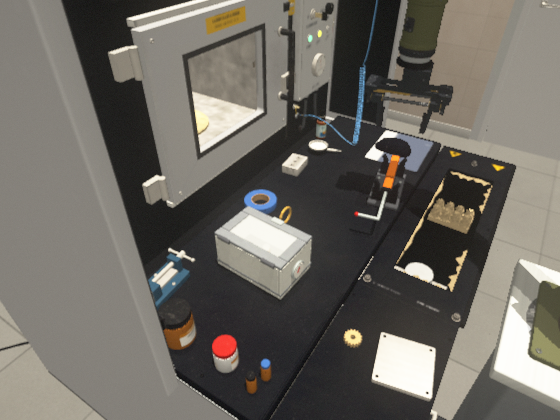

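The final picture shows the flap shut, the pole in its rest at about (385,190), the jar and block where they were, and the gripper clear. I'll hand in.

```bash
python3 -c "
from rig import manip;print(manip.finish_job())"
```

```text
the job is handed in; nothing more can be done
None
```

The flap is shut and the pole is back in its rest. I handed the job in at about 17 s of the 72 s allowed; the hand-in gives no verdict.

I took the pole about 24 mm ahead of its grip's middle to shorten the lever. I put the peg through the ring eye and drew the flap over along its arc. I then pressed it against its stop with about 2–4 N while still hooked, withdrew along the peg's axis and laid the pole back.

**Last checks:**
- **Flap:** it measured 0.2–0.4° from level and stayed there through pressing, unhooking and afterwards. When I pressed harder it did not move further, so I take the remainder as measurement error.
- **Pole:** its height, direction and position agree with where it started to within a few mm and about 1°.
- **Jar and steel block:** both were found where they were at the start, to within about 5 mm (the detector's own scatter).
- **Gripper:** it is open about 16 cm above the rest, touching nothing. It came nowhere near the box or flap at any point.

**Disagreements and failures:**
- My two estimates of the eye's position differed by about 6 mm, so I settled it with a close look before pushing the peg through.
- The first two move calls were refused because I had left out some fields, and nothing moved.

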